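Size a cartridge fuse in the hole gauge

ROBOT

A 6-joint arm with a two-finger parallel gripper is mounted at the origin on the work surface. World frame = base frame: x ahead of the robot, y to its left, z up, the work surface at z = 0. Lengths are in m, angles in degrees, forces in N, time in s.
With the tool pointing down it reaches from about 0.325 to 0.875 m from the base axis. Payload 4.4 kg.
Tool frame: the origin (TCP) lies on the centre line of the jaws, within the pads' length; the fingertips stand 11 mm ahead of it and the grasp point (between the pads) lies 8 mm behind it; z points along the fingers, y is the direction in which the jaws open and shut (so a half turn about z gives the same grasp; the last joint's range is limited). The gripper opens to 85 mm and grips with 20 to 120 N. Pads are 22 mm wide; open, the fingers measure 114 mm over their backs; the gripper's body (76 mm by 85 mm) begins 54 mm behind the grasp point. The pads swing forward as they close: fully open they stand 13 mm farther back than shut.
Start: joints at [55.949, 11.837, 88.321, -0, 79.842, -8.623], TCP at [0.247, 0.519, 0.242] pointing down, gripper open.
Joint ranges: [-156.59, 156.59], [-49.26, 127.26], [12.9, 141.05], [-63.56, 243.56], [4.71, 150.69], [-161.64, 161.64]. Speed limits (degrees/s): [159.86, 159.86, 180, 180, 180, 180].

INTERFACE

Orientations are given as [roll, pitch, yaw] about the fixed x, y, z axes, in that order (R = Rz(yaw) Ry(pitch) Rx(roll)).
In Python, from plant import arm, optics gives the robot as it stands. The module is installed in compiled form; this text tells all that it offers.
- The arm moves only by the tool send_rows, never from a script. Its argument "commands" is a list of rows, each an object of numbers: "jaw": the finger opening in mm, from 0 to 85.4; "x", "y", "z": the shift along the tool's x, y, z in mm; "ax", "ay", "az": the turn, a rotation vector about the tool's x, y, z in degrees. In form: [{"jaw": .., "x": .., "y": .., "z": .., "ax": .., "ay": .., "az": ..}, ...]. A call has 1 to 8 rows; each row is the pose to reach, as a shift and turn from the pose commanded when the call began, along the tool's axes at that moment; what a row does not reach only later rows make up. A row lasts 1/10 s, in which the tool goes at most 50 mm and 8.59 degrees, less where a joint would pass 70% of its speed; a pose out of reach is approached as far as the arm can. A call with a gripper value outside its range is refused whole. The fingers move at their own pace and stop on an object; "grip_force" is the grip in N (left out, the last holds). Time passes only in rows, so rows that repeat a pose let the fingers close. It gives the time, the measured TCP pose, the force and the opening at its end, in the units of the state.
- arm.get_obs(): the state, without advancing time (a new reading comes with each control period).
- optics.snapshot(name): name is "scene" or "top"; returns a dict with "pixels" (420x560x3 uint8, red, green, blue), "intrinsics" (3x3 intrinsics, pixels), "k1" (the pictures are not rectified: a ray, as slopes to the right and down, at radius r is drawn at 1 + k1 r^2 times it, then the intrinsics apply), "rvec" (rotation vector, rad) and "tvec" (3), from world to camera coordinates, as OpenCV has them. Camera axes: x right, y down, z forward; pixel columns grow to the right and rows downward; lengths in m; the calibration is good to about 2 mm. A picture is of the moment at which its call begins. There is no depth.
- arm.sign_off(): hands the job in, once; it reports no verdict.
The state is a dict: "time_s": time; "qpos": joint angles; "qvel": joint speeds; "tau": joint torques, N m; "tcp_pos": TCP position; "tcp_rot": TCP orientation; "contact_force": force on the tool from outside, world axes, zero at the start; "torque": the same for the moment, N m; "gripper_width": finger opening in m.
Only numpy, scipy, OpenCV 4.12 (cv2) and the standard library are available. Lean on these libraries where they do the work, as an engineer would, in place of code of your own. Each camera call takes 0.05 s, during which the arm holds its last target.

TASK

Size the thick cartridge fuse in the hole gauge, stepping down: lower it through the widest hole until its foot is well below the plate, draw it up and out, then lower it through the next smaller hole, keeping hold of it all the way down (do not drop it in). Let go and leave it standing upright on the gauge's base in that second hole, the smallest it passes; leave the slim fuse where it stands, undisturbed.

Things in the scene. Friction and masses are not known exactly. Their poses are not given: they have to be found in the camera images.
- thick_fuse: The thick fuse: a plain upright cylinder, 28 mm in diameter and 120 mm tall, white ceramic with a 34 mm long copper cap at each end, about 150 g, foot edge slightly chamfered. It starts standing on the blue trolley top. Origin: centre of its underside; z points up along it. It may be gripped round its upper part in any direction.
- slim_fuse: The slim fuse, a bystander: the same look but 20 mm in diameter and 100 mm tall, standing on the trolley top at least 110 mm from the thick one. Origin: centre of its underside, z up. Leave it alone.
- wide_hole (a point): Centre of the 58 mm hole, the widest, at the top face of the fixed gauge: a level aluminium plate 230 x 84 x 12 mm (underside 58, top 70 mm above the trolley) on corner posts over a solid base of the same outline, its upper face 8 mm above the trolley. Holes in one row in falling size: 58, 40, 24, 16 mm. x runs along the row to the smaller holes, z up; the plate's centre is at x +72 mm. Turned any way.
- next_hole (a point): Centre of the next hole, 40 mm in diameter, its mouth chamfered 3 mm, at the plate's top face, 70 mm above the trolley; 65 mm along the row from the widest hole. Axes as there; the 24 mm hole, too small for the thick fuse, is 48 mm further along x. Standing on the base here, the thick fuse has its foot 8 mm and its top 128 mm above the trolley: 58 mm of it stands above the plate.
Things that resemble listed ones, but are neither listed nor needed, are in the scene too. What is shaped like the thick_fuse but black or yellow is not meant.

How it is judged (in metres and radians):
On the way, in this order (a step that is already met when the one before it is completed fails the run):
1. the thick fuse, held in the fingers, is through the widest hole, its foot below the plate's underside (horizontal distance between thick_fuse and wide_hole below 0.025 m and height (world z) of thick_fuse below 0.052 m and contact force between the fingers and thick_fuse above 0.5 N), for 0.05 s.
2. the thick fuse, still held, is through the next hole, its foot less than 22 mm above the gauge's base (horizontal distance between thick_fuse and next_hole below 0.015 m and height (world z) of thick_fuse below 0.03 m and contact force between the fingers and thick_fuse above 0.5 N), for 0.05 s.
At the end, for the whole second after the job is handed in: The thick fuse stands at rest on the gauge's base in the 40 mm hole: its foot within 15 mm of the hole's axis and within 6 mm of the base's height, upright within 10 degrees. The slim fuse stands upright within 30 mm of its start (horizontal distance between thick_fuse and next_hole below 0.015 m and height (world z) of thick_fuse between 0.004 and 0.014 m and angle between thick_fuse's own z axis and vertical below 0.17 rad and linear speed of thick_fuse below 0.02 m/s and distance of slim_fuse from where it was at the start of the episode below 0.03 m and angle between slim_fuse's own z axis and vertical below 0.2 rad); the robot touches nothing.
It fails at once if the slim fuse is pushed more than 30 mm or tipped over (distance of slim_fuse from where it was at the start of the episode above 0.03 m or angle between slim_fuse's own z axis and vertical above 0.35 rad).
It also fails if it takes over 48 s, if anything falls off the work surface, if the arm or the gripper's body presses on something with over 40 N, if the wrist force passes 120 N, or if a joint passes its speed limit or range.

## Working session

There is one attempt and no reset: what is moved stays moved. The work goes in short steps, Python scripts to look and compute and a tool call to move; the robot and the scene stay as the last step left them, time stands still between calls to the robot, and variables do not carry over. Pictures are saved under pics/ and viewed, and the job is handed in when it is done.

Besides the shell and the picture viewer there is one more tool, called after "Request:" as name(argument=value, ...), one argument or row to a line, values as JSON. send_rows: Moves the arm, as the interface text tells. Its arguments: {"type":"object","properties":{"commands":{"type":"array"},"grip_force":{"type":"number"}},"required":["commands"]}

```bash
mkdir -p pics; cat > h.py <<'E'
import numpy as np, cv2
from plant import arm, optics
def snap(n,fn):
    d=optics.snapshot(n); cv2.imwrite(fn,cv2.cvtColor(np.array(d['pixels']),cv2.COLOR_RGB2BGR))
    np.savez(fn.replace('.png','.npz'),**{k:np.array(v) for k,v in d.items()}); return d
def load(fn): return dict(np.load(fn.replace('.png','.npz')))
def dist(d): return np.array([float(d['k1']),0,0,0,0])
def proj(d,P):
    return cv2.projectPoints(np.array(P,float).reshape(-1,1,3),d['rvec'].astype(float),d['tvec'].astype(float),d['intrinsics'].astype(float),dist(d))[0].reshape(-1,2)
def ray(d,u,v):
    p=cv2.undistortPoints(np.array([[[u,v]]],float),d['intrinsics'].astype(float),dist(d))[0,0]
    R=cv2.Rodrigues(d['rvec'].astype(float))[0]; c=-R.T@d['tvec'].reshape(3); return c,R.T@np.array([p[0],p[1],1])
def atz(d,u,v,z):
    c,r=ray(d,u,v); return c+r*(z-c[2])/r[2]
def crop(fn,x0,y0,x1,y1,s,out):
    im=cv2.imread(fn)[y0:y1,x0:x1]; cv2.imwrite(out,cv2.resize(im,None,fx=s,fy=s,interpolation=cv2.INTER_CUBIC))
E
python3 - <<'E'
from h import *
for n in('scene','top'):
    d=snap(n,f'pics/{n}0.png'); print(n,d['k1'],ray(d,280,210))
print(arm.get_obs())
E
```

```text
scene -0.06103208753165755 (array([ 0.90702095, -0.27716583,  0.80731065]), array([-0.42229131,  0.31917724, -0.84860597]))
top -0.08538129065241559 (array([0.50448478, 0.01637176, 0.81398433]), array([ 0.0350793 ,  0.00545578, -0.99937257]))
{'time_s': 0.1, 'qpos': array([ 5.59497403e+01,  1.18802009e+01,  8.83974624e+01,  1.57239981e-03,
        7.98410587e+01, -8.62199421e+00]), 'qvel': array([-0.11732689, -0.18330245, -0.08821821, -0.04300885, -0.126046  ,
        0.01339258]), 'tau': array([-1.05001018e-03, -3.84094548e+01, -2.92549270e+01, -2.52889386e-04,
        4.77705267e-03, -2.94225129e-05]), 'tcp_pos': array([0.24651268, 0.51874474, 0.24122655]), 'tcp_rot': array([-1.79882852e+02, -1.93278649e-02,  1.54571436e+02]), 'contact_force': array([ 0.08512464, -0.08154278,  0.07804436]), 'torque': array([0.01561393, 0.01577956, 0.02133777]), 'gripper_width': 0.08559050295516524}
```

View pics/scene0.png

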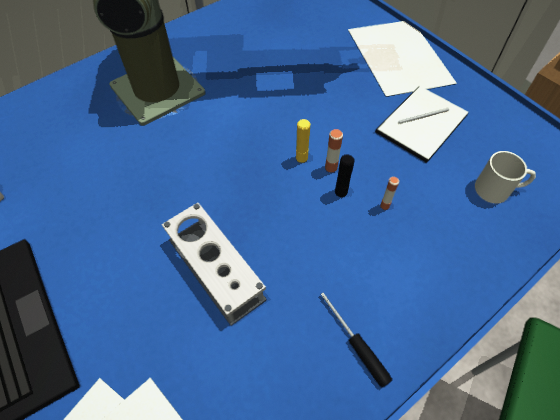

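View pics/top0.png

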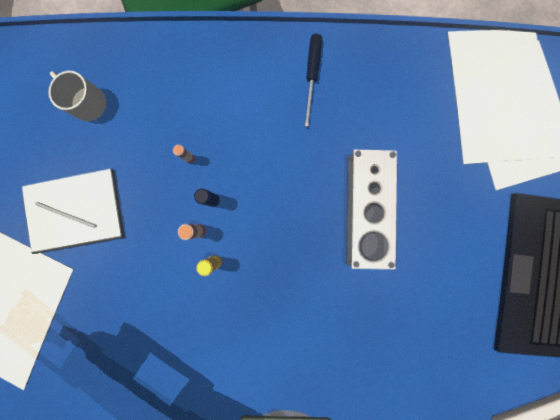

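Candidates in the scene view are yellow (303,140), copper/white (334,150), black (345,175) and a smaller copper/white one (391,192). The one at (334,150), seen at (186,232) in the top view, fits the thick fuse; the one at (391,192) is the slim one. I'll confirm with enlarged crops.

```bash
python3 - <<'E'
from h import *
a=cv2.imread('pics/scene0.png')[100:220,280:410]; b=cv2.imread('pics/top0.png')[130:290,160:250]
a=cv2.resize(a,None,fx=4,fy=4,interpolation=2);cv2.imwrite('pics/c1.png',a)
crop('pics/top0.png',160,140,260,290,4,'pics/c2.png')
crop('pics/top0.png',335,140,410,280,4,'pics/c3.png')
E
```

```text
(no output)
```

View pics/c1.png

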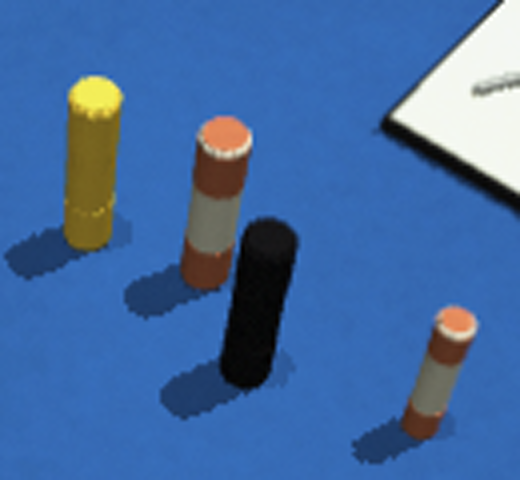

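View pics/c2.png

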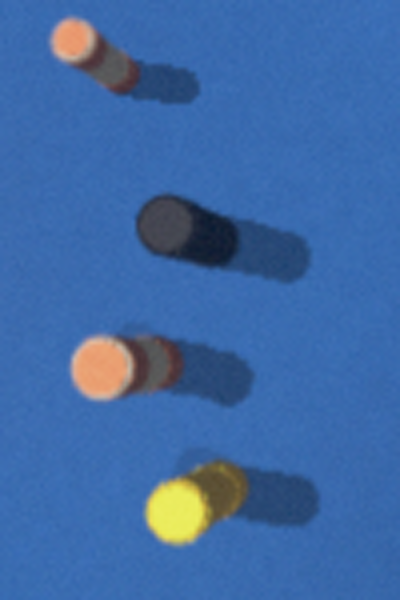

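View pics/c3.png

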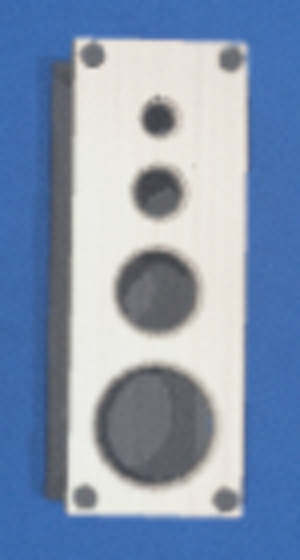

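The crops confirm it: the thick fuse top is at (102,367) in c2 and the slim one, clearly smaller, at (75,41). The holes in c3 are wide (156,424), next (157,291), 24 mm (158,191) and 16 mm (159,118).

```bash
python3 - <<'E'
from h import *
t=load('pics/top0.png'); s=load('pics/scene0.png')
def f(d,x0,y0,X,Y,z): return atz(d,(X+.5)/4-.5+x0,(Y+.5)/4-.5+y0,z)[:2].round(4)
print('thick',f(t,160,140,102,367,.12),f(s,280,100,224,137,.12))
print('slim',f(t,160,140,75,41,.1),f(s,280,100,456,324,.1))
print('black',f(t,160,140,165,224,.12),f(s,280,100,270,242,.12)); print('yel',f(t,160,140,178,511,.12),f(s,280,100,96,97,.12))
H=[f(t,335,140,X,Y,.07) for X,Y in((156,424),(157,291),(158,191),(159,118))]
print(H,[np.linalg.norm(h-H[0]) for h in H])
C=[f(t,335,140,X,Y,.07) for X,Y in((75,38),(247,44),(242,514),(67,514))]
c=np.mean(C,0);print(C,c,[np.linalg.norm(C[i]-C[i-1]) for i in range(4)])
d=np.array(C[0])+C[1]-C[2]-C[3];d/=np.linalg.norm(d);print('dir',d,np.degrees(np.arctan2(d[1],d[0])),'wide',c-.072*d,'next',c-.007*d)
# scene check of holes
print(proj(s,[[*(c-.072*d),.07],[*(c-.007*d),.07]]))
E
python3 - <<'E'
import sys;sys.path.insert(0,'.')
import os;os.chdir('.')
from h import *
crop('pics/scene0.png',150,190,280,330,4,'pics/c4.png')
E
```

```text
thick [0.4865 0.1905] [0.4872 0.1896]
slim [0.6382 0.2134] [0.6408 0.2129]
black [0.5517 0.1637] [0.5543 0.1611]
yel [0.4226 0.1543] [0.4239 0.1542]
[array([ 0.4659, -0.1615]), array([ 0.53 , -0.161]), array([ 0.5785, -0.1608]), array([ 0.614, -0.161])] [np.float64(0.0), np.float64(0.06410195004834102), np.float64(0.1126021758226723), np.float64(0.14810084402190288)]
[array([ 0.6521, -0.1195]), array([ 0.6515, -0.204 ]), array([ 0.4233, -0.2042]), array([ 0.4219, -0.1192])] [ 0.5372   -0.161725] [np.float64(0.2302001954821064), np.float64(0.08450213015066542), np.float64(0.22820008764240207), np.float64(0.08501152862994524)]
dir [ 9.99999976e-01 -2.18150082e-04] -0.012499079102137918 wide [ 0.4652     -0.16170929] next [ 0.5302     -0.16172347]
[[191.18101658 227.47230171]
 [209.16589191 251.03826511]]
```

View pics/c4.png

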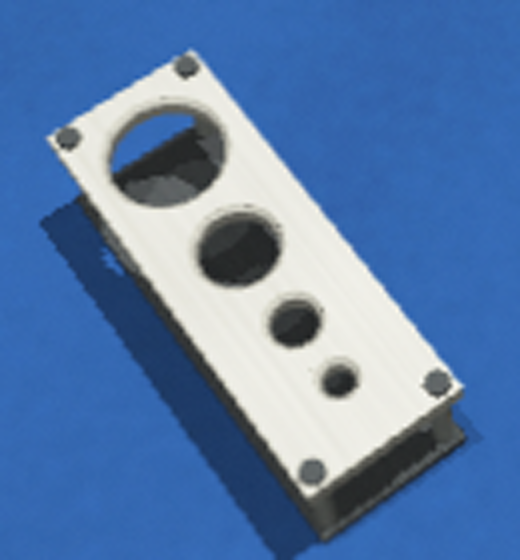

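```bash
cat >> h.py <<'E'
from scipy.spatial.transform import Rotation as Ro
def to(x,y,z,yaw=180):
    o=arm.get_obs(); R0=Ro.from_euler('xyz',o['tcp_rot'],degrees=True); R1=Ro.from_euler('xyz',[180,0,yaw],degrees=True)
    print('t',o['time_s'],'tcp',o['tcp_pos'].round(4),o['tcp_rot'].round(2),'F',o['contact_force'].round(2),'w',round(o['gripper_width'],4),'q',o['qpos'].round(1))
    print('shift',(R0.inv().apply(np.array([x,y,z])-o['tcp_pos'])*1000).round(1),'rot',(R0.inv()*R1).as_rotvec(degrees=True).round(2))
E
python3 -c "
from h import *
to(.487,.190,.22)"
```

```text
t 0.1 tcp [0.2465 0.5187 0.2412] [-1.7988e+02 -2.0000e-02  1.5457e+02] F [ 0.09 -0.08  0.08] w 0.0856 q [55.9 11.9 88.4  0.  79.8 -8.6]
shift [-358.4 -193.6   21.5] rot [ -0.11  -0.05 -25.43]
```

Request:
send_rows(
  commands=[
    {"jaw": 85, "x": -30, "y": -16, "z": 0, "az": -3},
    {"jaw": 85, "x": -70, "y": -38, "z": 2, "az": -6},
    {"jaw": 85, "x": -115, "y": -62, "z": 4, "az": -10},
    {"jaw": 85, "x": -165, "y": -89, "z": 6, "az": -14},
    {"jaw": 85, "x": -215, "y": -116, "z": 8, "az": -18},
    {"jaw": 85, "x": -265, "y": -143, "z": 10, "az": -22},
    {"jaw": 85, "x": -315, "y": -170, "z": 14, "az": -25.4},
    {"jaw": 85, "x": -358.4, "y": -193.6, "z": 21, "az": -25.4},
  ],
)

```text
invalid input at $.commands[0]: expected keys jaw, x, y, z, ax, ay, az
```

```bash
python3 -c "
from h import *
snap('top','pics/top1.png');snap('scene','pics/scene1.png');to(.487,.190,.09)"
```

```text
t 0.2 tcp [0.2467 0.5189 0.2415] [-1.7991e+02 -1.0000e-02  1.5457e+02] F [ 0.06  0.07 -0.44] w 0.0857 q [55.9 11.9 88.4 -0.  79.8 -8.6]
shift [-358.3 -193.6  151.7] rot [ -0.08  -0.03 -25.43]
```

View pics/scene1.png

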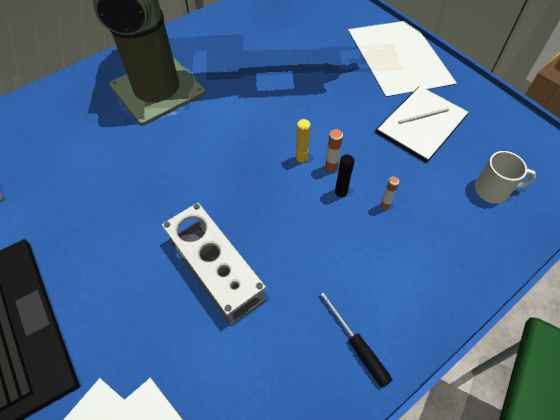

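The call was refused because every key is required, so the arm hasn't moved and the scene is unchanged. I'm resending it with all the keys.

Request:
send_rows(
  commands=[
    {"jaw": 85, "x": -30, "y": -16, "z": 0, "ax": 0, "ay": 0, "az": -3},
    {"jaw": 85, "x": -70, "y": -38, "z": 2, "ax": 0, "ay": 0, "az": -6},
    {"jaw": 85, "x": -115, "y": -62, "z": 4, "ax": 0, "ay": 0, "az": -10},
    {"jaw": 85, "x": -165, "y": -89, "z": 6, "ax": 0, "ay": 0, "az": -14},
    {"jaw": 85, "x": -210, "y": -114, "z": 8, "ax": 0, "ay": 0, "az": -18},
    {"jaw": 85, "x": -255, "y": -138, "z": 10, "ax": 0, "ay": 0, "az": -22},
    {"jaw": 85, "x": -300, "y": -162, "z": 14, "ax": 0, "ay": 0, "az": -25.4},
    {"jaw": 85, "x": -340, "y": -184, "z": 20, "ax": 0, "ay": 0, "az": -25.4},
  ],
)

```text
time_s: 1.0
tcp_pos: [0.4717, 0.2115, 0.2235]
tcp_rot: [180.0, 0.1, -180.0]
contact_force: [1.1, 0.6, -0.0]
gripper_width: 0.085
```

```bash
python3 -c "
from h import *
snap('top','pics/top2.png');snap('scene','pics/scene2.png');to(.487,.190,.2)"
```

```text
t 1.1 tcp [0.4733 0.2083 0.2224] [-1.7986e+02  2.0000e-02  1.7953e+02] F [ 0.09  0.68 -0.8 ] w 0.0848 q [ 14.2   5.8  97.7  -0.1  76.5 -75.3]
shift [-13.9 -18.1  22.5] rot [-0.14  0.02 -0.47]
```

View pics/scene2.png

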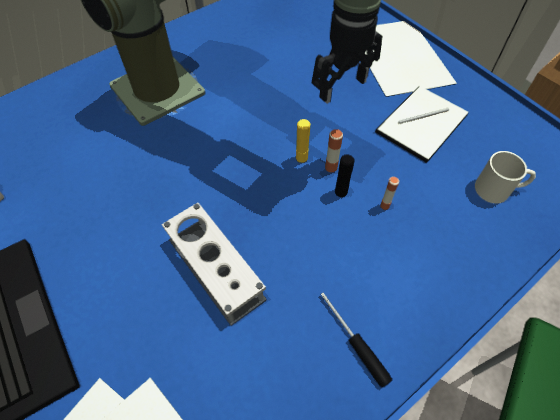

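```bash
python3 -c "
from h import *
for n in('scene','top'):
  d=load(f'pics/{n}2.png');print(n,proj(d,[[.4733,.2083,.2224],[.4733,.2083+.045,.2224],[.4733,.2083-.045,.2224],[.487,.19,.12]]))
"
```

```text
scene [[343.30296358  89.66748212]
 [360.07433129  80.13827203]
 [325.85163007  99.60627669]
 [335.68868974 133.73054701]]
top [[157.07915459 240.92246154]
 [128.73528037 240.12353221]
 [185.81835388 241.69737524]
 [185.41544171 231.08948831]]
```

View pics/top2.png

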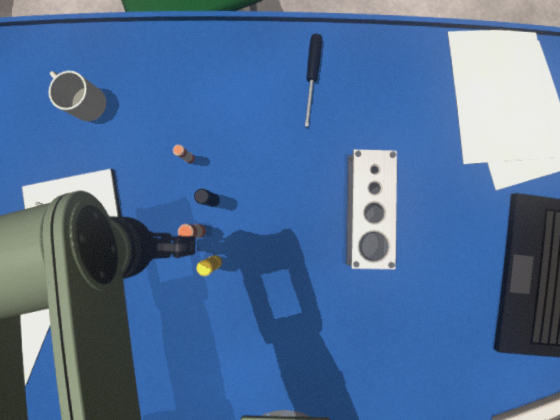

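Request:
send_rows(
  commands=[
    {"jaw": 85, "x": -8, "y": -12, "z": 10, "ax": 0, "ay": 0, "az": 0},
    {"jaw": 85, "x": -12, "y": -17, "z": 30, "ax": 0, "ay": 0, "az": 0},
    {"jaw": 85, "x": -12, "y": -17, "z": 50, "ax": 0, "ay": 0, "az": 0},
    {"jaw": 85, "x": -12, "y": -17, "z": 70, "ax": 0, "ay": 0, "az": 0},
    {"jaw": 85, "x": -12, "y": -17, "z": 70, "ax": 0, "ay": 0, "az": 0},
    {"jaw": 85, "x": -12, "y": -17, "z": 70, "ax": 0, "ay": 0, "az": 0},
  ],
)

```text
time_s: 1.7
tcp_pos: [0.4818, 0.1969, 0.1527]
tcp_rot: [-180.0, -0.1, -179.9]
contact_force: [-0.3, -0.2, 0.1]
gripper_width: 0.0852
```

```bash
python3 -c "
from h import *
snap('top','pics/top3.png');snap('scene','pics/scene3.png');to(.487,.190,.088)
crop('pics/scene3.png',270,60,420,220,4,'pics/c5.png');crop('pics/top3.png',130,140,260,290,4,'pics/c6.png')"
```

```text
t 1.8 tcp [0.4831 0.197  0.1543] [ 1.7997e+02  1.1000e-01 -1.7996e+02] F [ 0.36 -1.2   0.62] w 0.0849 q [ 12.7  10.6 100.9   0.   68.4 -77.4]
shift [-3.7 -7.  66.3] rot [0.03 0.11 0.04]
```

View pics/c5.png

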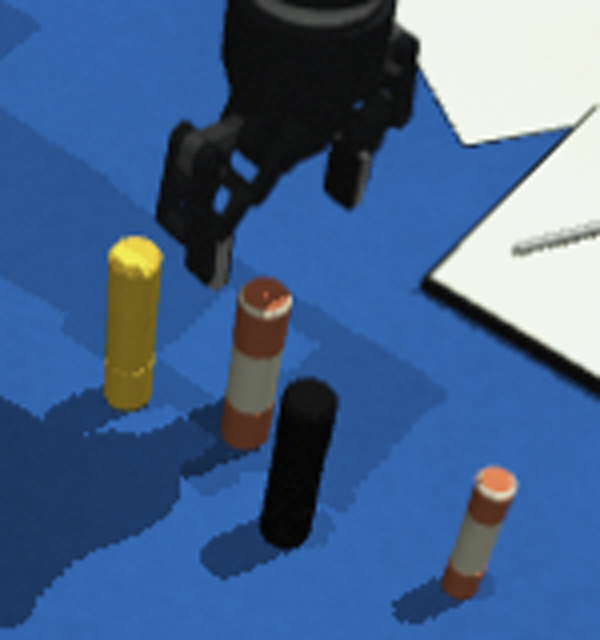

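View pics/c6.png

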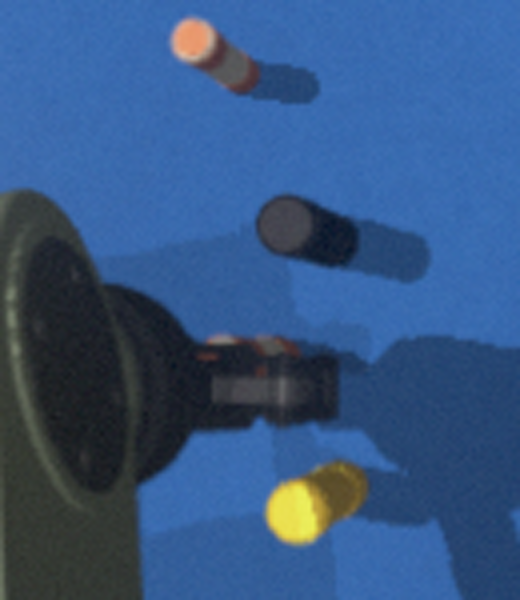

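Request:
send_rows(
  commands=[
    {"jaw": 85, "x": -4, "y": -7, "z": 0, "ax": 0, "ay": 0, "az": 0},
    {"jaw": 85, "x": -4, "y": -7, "z": 0, "ax": 0, "ay": 0, "az": 0},
    {"jaw": 85, "x": -4, "y": -7, "z": 20, "ax": 0, "ay": 0, "az": 0},
    {"jaw": 85, "x": -4, "y": -7, "z": 40, "ax": 0, "ay": 0, "az": 0},
    {"jaw": 85, "x": -4, "y": -7, "z": 55, "ax": 0, "ay": 0, "az": 0},
    {"jaw": 85, "x": -4, "y": -7, "z": 65, "ax": 0, "ay": 0, "az": 0},
    {"jaw": 85, "x": -4, "y": -7, "z": 65, "ax": 0, "ay": 0, "az": 0},
    {"jaw": 85, "x": -4, "y": -7, "z": 65, "ax": 0, "ay": 0, "az": 0},
  ],
)

```text
time_s: 2.6
tcp_pos: [0.487, 0.1893, 0.0887]
tcp_rot: [180.0, 0.0, 180.0]
contact_force: [-0.3, -0.3, 0.4]
gripper_width: 0.0851
```

```bash
python3 -c "
from h import *
snap('scene','pics/scene4.png');to(.487,.190,.088)
crop('pics/scene4.png',270,60,420,220,4,'pics/c7.png')"
```

```text
t 2.65 tcp [0.4874 0.1894 0.0891] [1.7998e+02 1.0000e-01 1.7997e+02] F [-0.06 -0.21  1.14] w 0.085 q [ 11.7  16.  103.3   0.   60.7 -78.2]
shift [0.4 0.6 1.1] rot [ 0.02  0.1  -0.03]
```

View pics/c7.png

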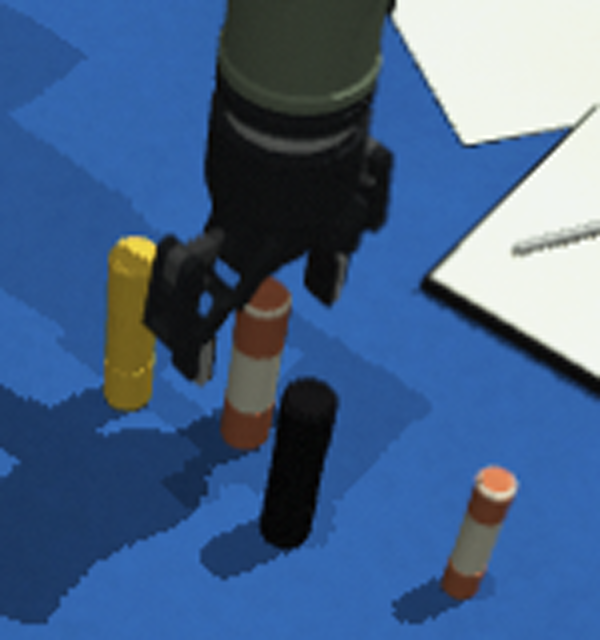

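The jaws straddle the thick fuse. Closing.

Request:
send_rows(
  commands=[
    {"jaw": 50, "x": 0, "y": 0, "z": 0, "ax": 0, "ay": 0, "az": 0},
    {"jaw": 36, "x": 0, "y": 0, "z": 0, "ax": 0, "ay": 0, "az": 0},
    {"jaw": 22, "x": 0, "y": 0, "z": 0, "ax": 0, "ay": 0, "az": 0},
    {"jaw": 15, "x": 0, "y": 0, "z": 0, "ax": 0, "ay": 0, "az": 0},
    {"jaw": 10, "x": 0, "y": 0, "z": 0, "ax": 0, "ay": 0, "az": 0},
    {"jaw": 10, "x": 0, "y": 0, "z": 0, "ax": 0, "ay": 0, "az": 0},
    {"jaw": 10, "x": 0, "y": 0, "z": 0, "ax": 0, "ay": 0, "az": 0},
    {"jaw": 10, "x": 0, "y": 0, "z": 0, "ax": 0, "ay": 0, "az": 0},
  ],
  grip_force=50,
)

```text
time_s: 3.45
tcp_pos: [0.4869, 0.1895, 0.0886]
tcp_rot: [180.0, 0.0, 180.0]
contact_force: [-0.2, 0.8, 3.9]
gripper_width: 0.0267
```

```bash
python3 -c "
from h import *
snap('scene','pics/scene5.png');to(.487,.190,.24)
crop('pics/scene5.png',270,60,420,220,4,'pics/c8.png')"
```

```text
t 3.5 tcp [0.4869 0.1895 0.0886] [1.7997e+02 5.0000e-02 1.7997e+02] F [0.72 1.51 4.4 ] w 0.0267 q [ 11.8  16.  103.3   0.   60.7 -78.2]
shift [  -0.3    0.5 -151.4] rot [ 0.03  0.05 -0.03]
```

View pics/c8.png

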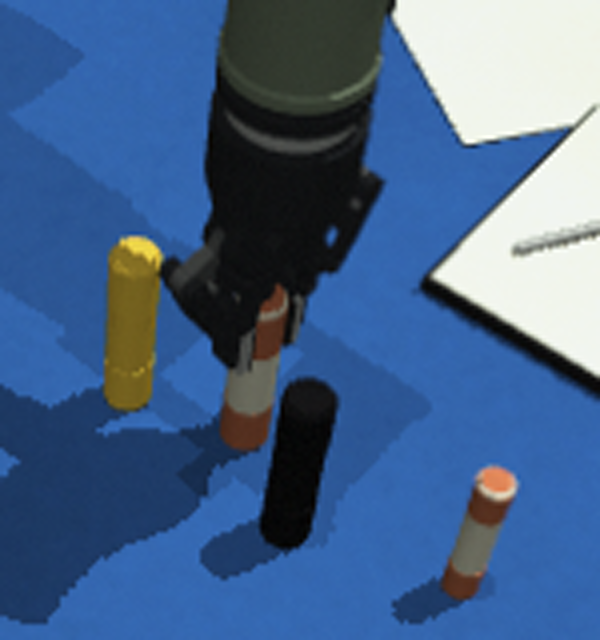

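Request:
send_rows(
  commands=[
    {"jaw": 10, "x": 0, "y": 0, "z": -10, "ax": 0, "ay": 0, "az": 0},
    {"jaw": 10, "x": 0, "y": 0, "z": -30, "ax": 0, "ay": 0, "az": 0},
    {"jaw": 10, "x": 0, "y": 0, "z": -55, "ax": 0, "ay": 0, "az": 0},
    {"jaw": 10, "x": 0, "y": 0, "z": -80, "ax": 0, "ay": 0, "az": 0},
    {"jaw": 10, "x": 0, "y": 0, "z": -105, "ax": 0, "ay": 0, "az": 0},
    {"jaw": 10, "x": 0, "y": 0, "z": -125, "ax": 0, "ay": 0, "az": 0},
    {"jaw": 10, "x": 0, "y": 0, "z": -135, "ax": 0, "ay": 0, "az": 0},
    {"jaw": 10, "x": 0, "y": 0, "z": -135, "ax": 0, "ay": 0, "az": 0},
  ],
)

```text
time_s: 4.3
tcp_pos: [0.4872, 0.1892, 0.2245]
tcp_rot: [180.0, 0.1, 180.0]
contact_force: [0.6, -0.4, -2.9]
gripper_width: 0.0267
```

```bash
python3 -c "
from h import *
snap('scene','pics/scene6.png');to(.4655,-.1615,.22)"
```

```text
t 4.35 tcp [0.4863 0.189  0.223 ] [-179.98   -0.    179.97] F [-0.78  0.37 -2.27] w 0.027 q [ 11.7   6.3  97.   -0.   76.7 -78.2]
shift [  20.6 -350.5    3.2] rot [-0.02 -0.   -0.03]
```

View pics/scene6.png

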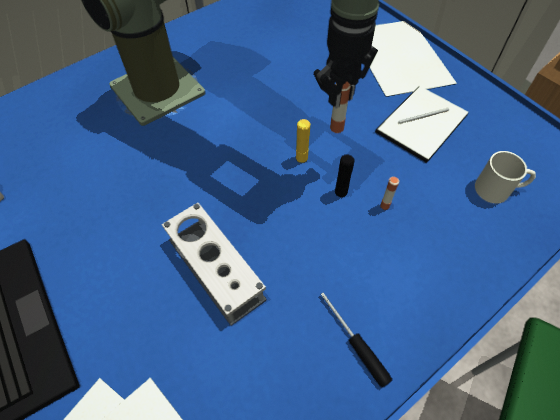

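The fuse is held and lifted. Moving it over to the gauge.

Request:
send_rows(
  commands=[
    {"jaw": 10, "x": 2, "y": -20, "z": 0, "ax": 0, "ay": 0, "az": 0},
    {"jaw": 10, "x": 4, "y": -55, "z": 0, "ax": 0, "ay": 0, "az": 0},
    {"jaw": 10, "x": 6, "y": -95, "z": 0, "ax": 0, "ay": 0, "az": 0},
    {"jaw": 10, "x": 9, "y": -135, "z": 0, "ax": 0, "ay": 0, "az": 0},
    {"jaw": 10, "x": 12, "y": -175, "z": 0, "ax": 0, "ay": 0, "az": 0},
    {"jaw": 10, "x": 14, "y": -215, "z": 0, "ax": 0, "ay": 0, "az": 0},
    {"jaw": 10, "x": 17, "y": -250, "z": 0, "ax": 0, "ay": 0, "az": 0},
    {"jaw": 10, "x": 18, "y": -280, "z": 0, "ax": 0, "ay": 0, "az": 0},
  ],
)

```text
time_s: 5.15
tcp_pos: [0.4666, -0.0922, 0.2211]
tcp_rot: [179.9, -0.2, 179.9]
contact_force: [0.1, -0.1, -1.2]
gripper_width: 0.0269
```

Request:
send_rows(
  commands=[
    {"jaw": 10, "x": 1, "y": -25, "z": 0, "ax": 0, "ay": 0, "az": 0},
    {"jaw": 10, "x": 2, "y": -45, "z": 0, "ax": 0, "ay": 0, "az": 0},
    {"jaw": 10, "x": 2, "y": -60, "z": 0, "ax": 0, "ay": 0, "az": 0},
    {"jaw": 10, "x": 2, "y": -68, "z": 0, "ax": 0, "ay": 0, "az": 0},
    {"jaw": 10, "x": 2, "y": -70, "z": 0, "ax": 0, "ay": 0, "az": 0},
    {"jaw": 10, "x": 2, "y": -70, "z": 0, "ax": 0, "ay": 0, "az": 0},
  ],
)

```text
time_s: 5.75
tcp_pos: [0.4662, -0.1602, 0.2227]
tcp_rot: [179.9, -0.0, 180.0]
contact_force: [-0.2, 0.6, -1.8]
gripper_width: 0.0267
```

```bash
python3 -c "
from h import *
snap('scene','pics/scene7.png');snap('top','pics/top7.png');to(.4655,-.1615,.15)
crop('pics/scene7.png',130,100,290,250,5,'pics/c9.png');crop('pics/top7.png',300,150,430,290,4,'pics/c10.png')"
```

```text
t 5.85 tcp [ 0.4663 -0.1599  0.223 ] [ 1.7997e+02 -2.0000e-02 -1.7997e+02] F [-0.73  0.02 -1.76] w 0.0266 q [ -29.     2.8  100.8    0.    76.4 -119. ]
shift [ 0.8 -1.7 73. ] rot [ 0.03 -0.02  0.03]
```

View pics/c9.png

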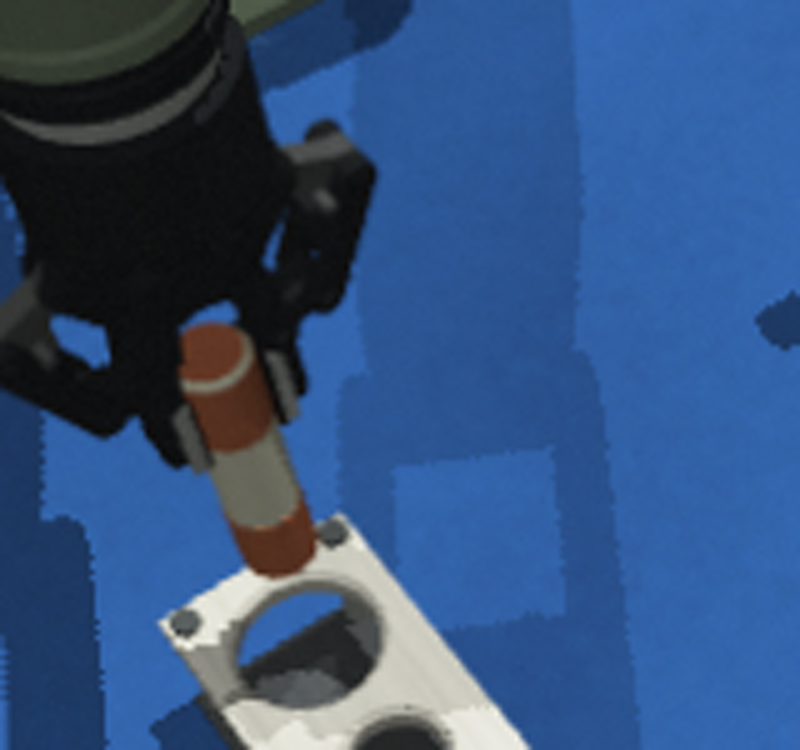

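View pics/c10.png

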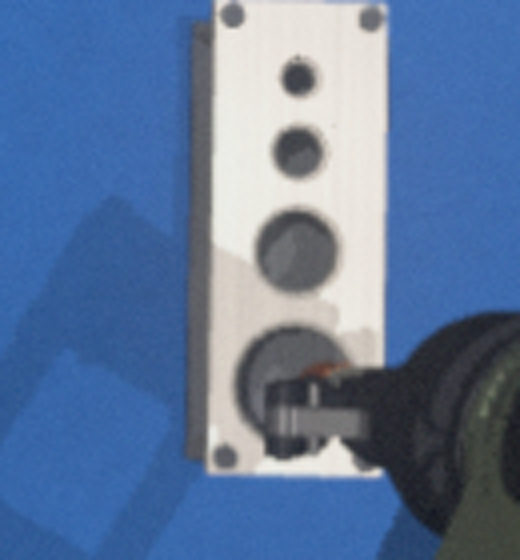

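```bash
cat >> h.py <<'E'
def overlay(fn,cx,cy,zf,x0,y0,x1,y1,s,out,extra=()):
    d=load(fn); im=cv2.resize(cv2.imread(fn)[y0:y1,x0:x1],None,fx=s,fy=s,interpolation=cv2.INTER_CUBIC)
    a=np.linspace(0,2*np.pi,60)
    def ring(x,y,z,r,c):
        p=proj(d,np.c_[x+r*np.cos(a),y+r*np.sin(a),0*a+z]); q=((p-[x0,y0]+.5)*s-.5)
        cv2.polylines(im,[q.round().astype(np.int32)],True,c,1)
    for h in(0,.034,.086,.12): ring(cx,cy,zf+h,.014,(0,255,0))
    for e in extra: ring(*e,(0,255,255))
    cv2.imwrite(out,im)
E
python3 -c "
from h import *
H=[(.4655,-.1615,.07,.029),(.5303,-.1615,.07,.020)]
overlay('pics/scene7.png',.4663,-.160,.134,130,100,290,250,5,'pics/c11.png',H)"
```

```text
(no output)
```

View pics/c11.png

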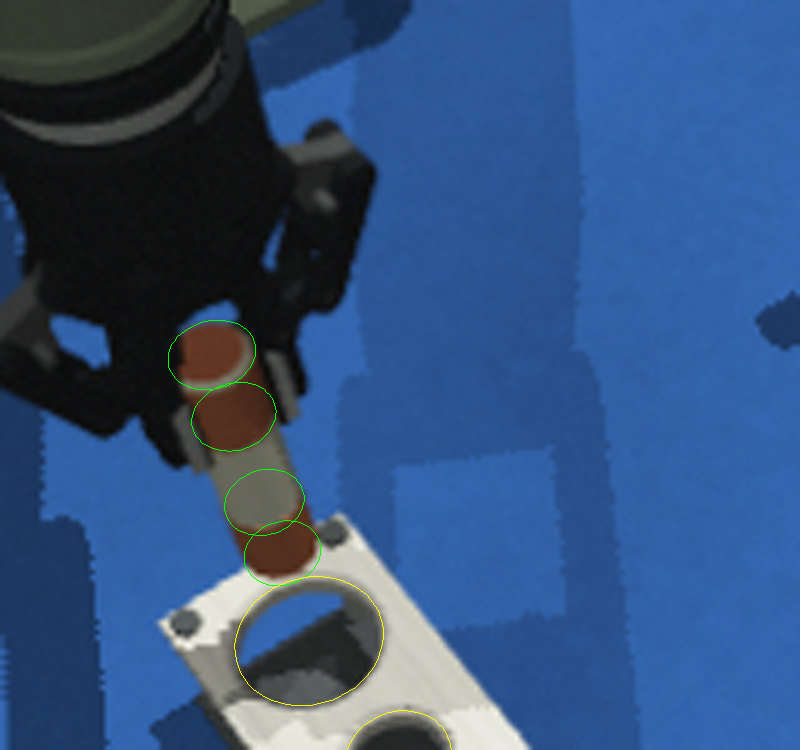

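The overlay matches the fuse and the holes to about 1 mm. Lowering through the wide hole to a foot height of about 0.037.

Request:
send_rows(
  commands=[
    {"jaw": 10, "x": 1, "y": -1.5, "z": 10, "ax": 0, "ay": 0, "az": 0},
    {"jaw": 10, "x": 1, "y": -1.5, "z": 25, "ax": 0, "ay": 0, "az": 0},
    {"jaw": 10, "x": 1, "y": -1.5, "z": 40, "ax": 0, "ay": 0, "az": 0},
    {"jaw": 10, "x": 1, "y": -1.5, "z": 55, "ax": 0, "ay": 0, "az": 0},
    {"jaw": 10, "x": 1, "y": -1.5, "z": 70, "ax": 0, "ay": 0, "az": 0},
    {"jaw": 10, "x": 1, "y": -1.5, "z": 85, "ax": 0, "ay": 0, "az": 0},
    {"jaw": 10, "x": 1, "y": -1.5, "z": 97, "ax": 0, "ay": 0, "az": 0},
    {"jaw": 10, "x": 1, "y": -1.5, "z": 97, "ax": 0, "ay": 0, "az": 0},
  ],
)

```text
time_s: 6.65
tcp_pos: [0.4636, -0.161, 0.1238]
tcp_rot: [179.9, -0.3, -180.0]
contact_force: [-0.3, 0.8, -2.7]
gripper_width: 0.027
```

Request:
send_rows(
  commands=[
    {"jaw": 10, "x": 0, "y": 0, "z": 0, "ax": 0, "ay": 0, "az": 0},
    {"jaw": 10, "x": 0, "y": 0, "z": 0, "ax": 0, "ay": 0, "az": 0},
  ],
)

```text
time_s: 6.85
tcp_pos: [0.466, -0.1625, 0.127]
tcp_rot: [-179.9, 0.1, 180.0]
contact_force: [-0.1, -0.2, -1.9]
gripper_width: 0.0267
```

```bash
python3 -c "
from h import *
snap('scene','pics/scene8.png');to(.4655,-.1615,.22)
o=arm.get_obs()['tcp_pos']
overlay('pics/scene8.png',o[0],o[1],o[2]-.0886,130,130,290,280,5,'pics/c12.png',[(.4655,-.1615,.07,.029),(.5303,-.1615,.07,.020)])"
```

```text
t 6.9 tcp [ 0.4661 -0.1626  0.1271] [-1.7994e+02  1.0000e-01  1.7998e+02] F [ 1.15  0.56 -2.07] w 0.0266 q [ -29.3    9.4  106.    -0.    64.5 -119.3]
shift [  0.4   1.  -92.9] rot [-0.06  0.1  -0.02]
```

View pics/c12.png

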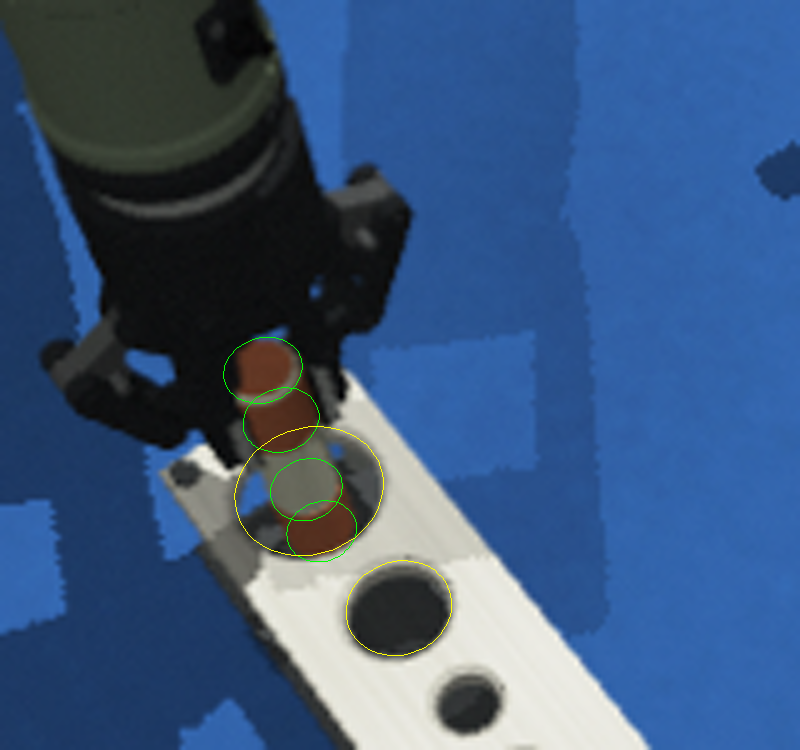

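The foot is through the wide hole at about 0.038, held still. Drawing it up and stepping 64.5 mm along to the next hole.

Request:
send_rows(
  commands=[
    {"jaw": 10, "x": 0, "y": 0, "z": -10, "ax": 0, "ay": 0, "az": 0},
    {"jaw": 10, "x": 0, "y": 0, "z": -25, "ax": 0, "ay": 0, "az": 0},
    {"jaw": 10, "x": 0, "y": 0, "z": -40, "ax": 0, "ay": 0, "az": 0},
    {"jaw": 10, "x": 0, "y": 0, "z": -55, "ax": 0, "ay": 0, "az": 0},
    {"jaw": 10, "x": 0, "y": 0, "z": -65, "ax": 0, "ay": 0, "az": 0},
    {"jaw": 10, "x": 0, "y": 0, "z": -65, "ax": 0, "ay": 0, "az": 0},
    {"jaw": 10, "x": 0, "y": 0, "z": -65, "ax": 0, "ay": 0, "az": 0},
  ],
)

```text
time_s: 7.6
tcp_pos: [0.4654, -0.1623, 0.1915]
tcp_rot: [-180.0, 0.0, 180.0]
contact_force: [-1.0, 0.2, -1.7]
gripper_width: 0.027
```

Request:
send_rows(
  commands=[
    {"jaw": 10, "x": -10, "y": 1, "z": 0, "ax": 0, "ay": 0, "az": 0},
    {"jaw": 10, "x": -25, "y": 1, "z": 0, "ax": 0, "ay": 0, "az": 0},
    {"jaw": 10, "x": -40, "y": 1, "z": 0, "ax": 0, "ay": 0, "az": 0},
    {"jaw": 10, "x": -55, "y": 1, "z": 0, "ax": 0, "ay": 0, "az": 0},
    {"jaw": 10, "x": -64, "y": 1, "z": 0, "ax": 0, "ay": 0, "az": 0},
    {"jaw": 10, "x": -64, "y": 1, "z": 0, "ax": 0, "ay": 0, "az": 0},
    {"jaw": 10, "x": -64, "y": 1, "z": 0, "ax": 0, "ay": 0, "az": 0},
  ],
)

```text
time_s: 8.3
tcp_pos: [0.5289, -0.161, 0.1904]
tcp_rot: [180.0, -0.1, 180.0]
contact_force: [-0.3, -0.4, -1.4]
gripper_width: 0.0267
```

```bash
python3 -c "
from h import *
snap('scene','pics/scene9.png');snap('top','pics/top9.png');to(.5303,-.1615,.0975)
o=arm.get_obs()['tcp_pos'];H=[(.4655,-.1615,.07,.029),(.5303,-.1615,.07,.020)]
overlay('pics/scene9.png',o[0],o[1],o[2]-.0886,150,150,280,260,6,'pics/c13.png',H)
overlay('pics/top9.png',o[0],o[1],o[2]-.0886,320,160,430,270,5,'pics/c14.png',H)"
```

```text
t 8.4 tcp [ 0.5287 -0.1611  0.1908] [ 1.7997e+02 -7.0000e-02  1.7996e+02] F [-0.    0.63 -2.22] w 0.0271 q [ -25.9   11.9   94.6   -0.    73.6 -115.9]
shift [-1.8 -0.5 93.3] rot [ 0.03 -0.07 -0.04]
```

View pics/c13.png

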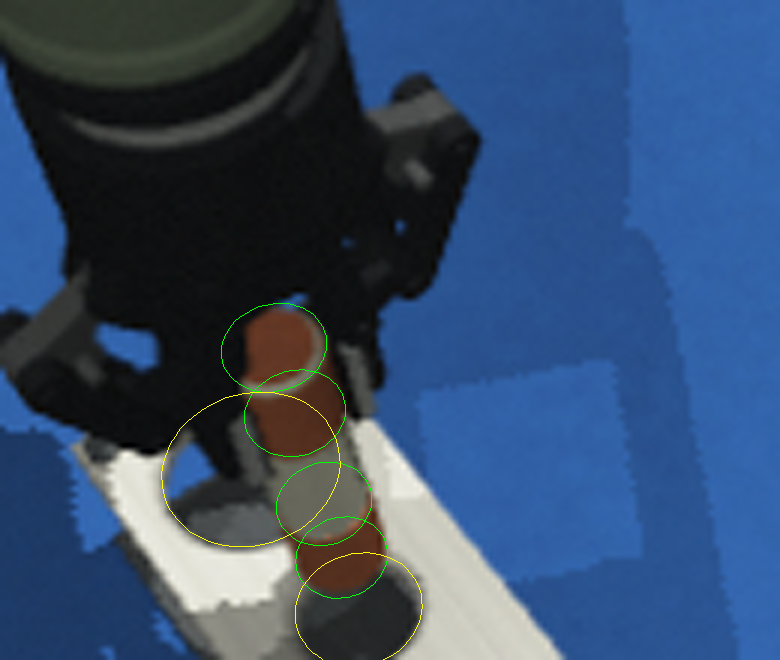

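View pics/c14.png

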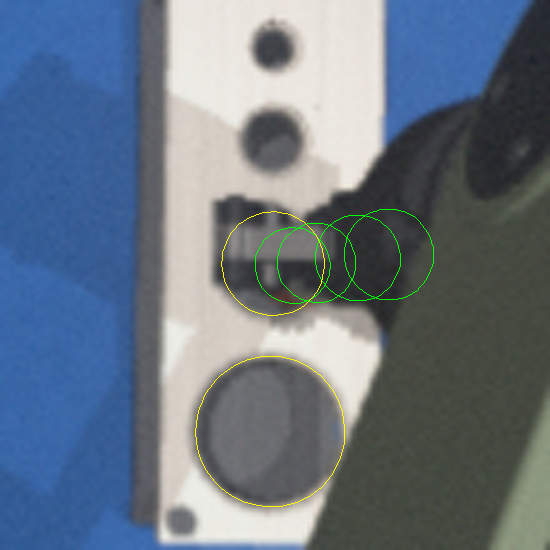

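The offset from the next hole is about 1.8 mm. Correcting that and lowering with hold.

Request:
send_rows(
  commands=[
    {"jaw": 10, "x": -1.5, "y": -0.3, "z": 5, "ax": 0, "ay": 0, "az": 0},
    {"jaw": 10, "x": -1.5, "y": -0.3, "z": 12, "ax": 0, "ay": 0, "az": 0},
    {"jaw": 10, "x": -1.5, "y": -0.3, "z": 20, "ax": 0, "ay": 0, "az": 0},
    {"jaw": 10, "x": -1.5, "y": -0.3, "z": 28, "ax": 0, "ay": 0, "az": 0},
    {"jaw": 10, "x": -1.5, "y": -0.3, "z": 36, "ax": 0, "ay": 0, "az": 0},
    {"jaw": 10, "x": -1.5, "y": -0.3, "z": 44, "ax": 0, "ay": 0, "az": 0},
    {"jaw": 10, "x": -1.5, "y": -0.3, "z": 50, "ax": 0, "ay": 0, "az": 0},
    {"jaw": 10, "x": -1.5, "y": -0.3, "z": 50, "ax": 0, "ay": 0, "az": 0},
  ],
)

```text
time_s: 9.2
tcp_pos: [0.53, -0.1611, 0.1398]
tcp_rot: [179.9, -0.1, 180.0]
contact_force: [-0.5, -0.0, -2.1]
gripper_width: 0.0268
```

```bash
python3 -c "
from h import *
snap('scene','pics/scene10.png');to(.5303,-.1615,.0975)
o=arm.get_obs()['tcp_pos'];H=[(.4655,-.1615,.07,.029),(.5303,-.1615,.07,.020)]
crop('pics/scene10.png',150,160,280,270,6,'pics/c15.png')"
```

```text
t 9.25 tcp [ 0.5305 -0.1614  0.1405] [ 1.7997e+02 -7.0000e-02  1.7997e+02] F [-0.29  0.89 -2.42] w 0.0269 q [ -25.9   15.4   96.8    0.    67.9 -115.8]
shift [ 0.1 -0.2 43. ] rot [ 0.03 -0.07 -0.03]
```

View pics/c15.png

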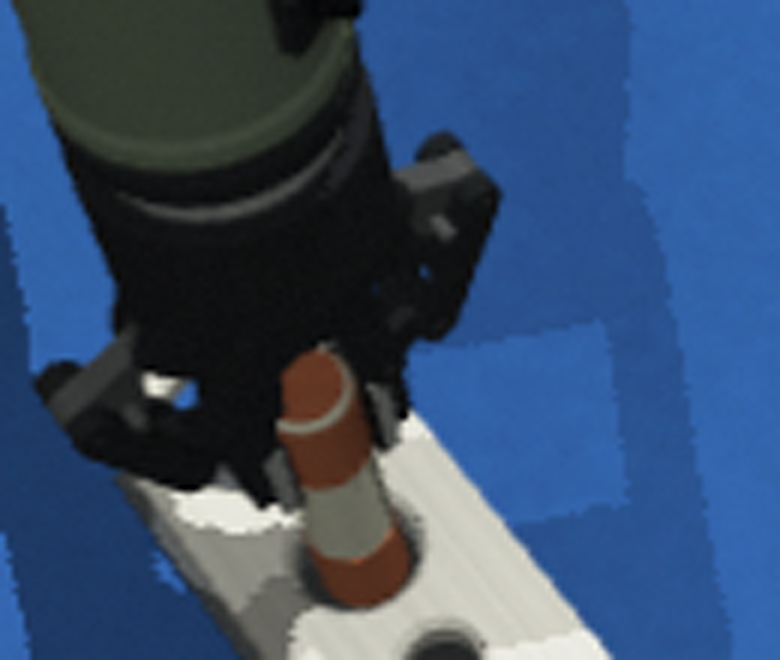

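It's in the 40 mm hole with no contact force. Continuing down gently.

Request:
send_rows(
  commands=[
    {"jaw": 10, "x": 0, "y": 0, "z": 6, "ax": 0, "ay": 0, "az": 0},
    {"jaw": 10, "x": 0, "y": 0, "z": 13, "ax": 0, "ay": 0, "az": 0},
    {"jaw": 10, "x": 0, "y": 0, "z": 20, "ax": 0, "ay": 0, "az": 0},
    {"jaw": 10, "x": 0, "y": 0, "z": 27, "ax": 0, "ay": 0, "az": 0},
    {"jaw": 10, "x": 0, "y": 0, "z": 33, "ax": 0, "ay": 0, "az": 0},
    {"jaw": 10, "x": 0, "y": 0, "z": 38, "ax": 0, "ay": 0, "az": 0},
    {"jaw": 10, "x": 0, "y": 0, "z": 40, "ax": 0, "ay": 0, "az": 0},
    {"jaw": 10, "x": 0, "y": 0, "z": 40, "ax": 0, "ay": 0, "az": 0},
  ],
)

```text
time_s: 10.05
tcp_pos: [0.5306, -0.1614, 0.1008]
tcp_rot: [180.0, -0.0, 180.0]
contact_force: [0.1, 0.9, -1.6]
gripper_width: 0.0268
```

Request:
send_rows(
  commands=[
    {"jaw": 10, "x": 0, "y": 0, "z": 1, "ax": 0, "ay": 0, "az": 0},
    {"jaw": 10, "x": 0, "y": 0, "z": 1, "ax": 0, "ay": 0, "az": 0},
  ],
)

```text
time_s: 10.25
tcp_pos: [0.5311, -0.1617, 0.1005]
tcp_rot: [-180.0, 0.0, 180.0]
contact_force: [-1.1, 0.1, -2.8]
gripper_width: 0.0268
```

```bash
python3 -c "
from h import *
snap('scene','pics/scene11.png');to(.5303,-.1615,.0975)
o=arm.get_obs()['tcp_pos']
overlay('pics/scene11.png',o[0],o[1],o[2]-.0886,150,180,280,280,6,'pics/c16.png')"
```

```text
t 10.3 tcp [ 0.5311 -0.1617  0.1005] [-1.7998e+02  3.0000e-02  1.7997e+02] F [-0.31  0.23 -2.54] w 0.0268 q [ -25.9   18.5   98.2   -0.    63.2 -115.8]
shift [0.8 0.2 3. ] rot [-0.02  0.03 -0.03]
```

View pics/c16.png

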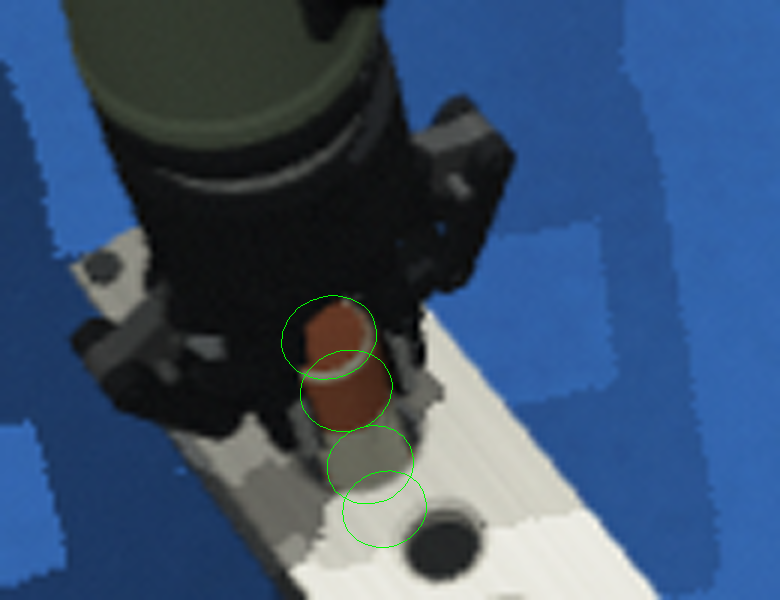

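Request:
send_rows(
  commands=[
    {"jaw": 10, "x": 0.5, "y": 0, "z": 1, "ax": 0, "ay": 0, "az": 0},
    {"jaw": 10, "x": 0.5, "y": 0, "z": 2, "ax": 0, "ay": 0, "az": 0},
    {"jaw": 10, "x": 0.5, "y": 0, "z": 3, "ax": 0, "ay": 0, "az": 0},
    {"jaw": 10, "x": 0.5, "y": 0, "z": 3, "ax": 0, "ay": 0, "az": 0},
  ],
)

```text
time_s: 10.7
tcp_pos: [0.5301, -0.1615, 0.097]
tcp_rot: [180.0, -0.0, 180.0]
contact_force: [-1.0, 0.7, -0.9]
gripper_width: 0.027
```

Request:
send_rows(
  commands=[
    {"jaw": 10, "x": 0, "y": 0, "z": 0.5, "ax": 0, "ay": 0, "az": 0},
    {"jaw": 10, "x": 0, "y": 0, "z": 0.5, "ax": 0, "ay": 0, "az": 0},
  ],
)

```text
time_s: 10.9
tcp_pos: [0.5304, -0.1616, 0.0967]
tcp_rot: [-180.0, 0.0, 180.0]
contact_force: [0.2, 0.6, -2.0]
gripper_width: 0.027
```

Request:
send_rows(
  commands=[
    {"jaw": 10, "x": 0, "y": 0, "z": 0.7, "ax": 0, "ay": 0, "az": 0},
    {"jaw": 10, "x": 0, "y": 0, "z": 0.7, "ax": 0, "ay": 0, "az": 0},
  ],
)

```text
time_s: 11.1
tcp_pos: [0.5306, -0.1616, 0.0966]
tcp_rot: [-180.0, 0.0, 180.0]
contact_force: [-1.4, 0.3, 2.1]
gripper_width: 0.0271
```

Request:
send_rows(
  commands=[
    {"jaw": 10, "x": 0, "y": 0, "z": 0.7, "ax": 0, "ay": 0, "az": 0},
    {"jaw": 10, "x": 0, "y": 0, "z": 0.7, "ax": 0, "ay": 0, "az": 0},
  ],
)

```text
time_s: 11.3
tcp_pos: [0.5308, -0.1616, 0.0966]
tcp_rot: [-180.0, 0.1, 180.0]
contact_force: [-2.2, 1.8, 6.4]
gripper_width: 0.027
```

It has touched down: the force is rising while z holds. Releasing slowly.

Request:
send_rows(
  commands=[
    {"jaw": 27, "x": 0, "y": 0, "z": -0.7, "ax": 0, "ay": 0, "az": 0},
    {"jaw": 30, "x": 0, "y": 0, "z": -0.7, "ax": 0, "ay": 0, "az": 0},
    {"jaw": 34, "x": 0, "y": 0, "z": -0.7, "ax": 0, "ay": 0, "az": 0},
    {"jaw": 40, "x": 0, "y": 0, "z": -0.7, "ax": 0, "ay": 0, "az": 0},
    {"jaw": 50, "x": 0, "y": 0, "z": -0.7, "ax": 0, "ay": 0, "az": 0},
    {"jaw": 65, "x": 0, "y": 0, "z": -0.7, "ax": 0, "ay": 0, "az": 0},
    {"jaw": 80, "x": 0, "y": 0, "z": -0.7, "ax": 0, "ay": 0, "az": 0},
    {"jaw": 80, "x": 0, "y": 0, "z": -0.7, "ax": 0, "ay": 0, "az": 0},
  ],
)

```text
time_s: 12.1
tcp_pos: [0.5304, -0.1616, 0.096]
tcp_rot: [-180.0, 0.0, 180.0]
contact_force: [0.3, -0.1, 0.2]
gripper_width: 0.08
```

```bash
python3 -c "
from h import *
snap('scene','pics/scene12.png');to(.5303,-.1615,.25)
crop('pics/scene12.png',150,180,280,280,6,'pics/c17.png')"
```

```text
t 12.15 tcp [ 0.5303 -0.1616  0.096 ] [-180.      0.    179.97] F [-0.6  -0.69 -0.35] w 0.08 q [ -25.9   18.8   98.5   -0.    62.7 -115.9]
shift [ 0.00e+00  1.00e-01 -1.54e+02] rot [-0.    0.   -0.03]
```

View pics/c17.png

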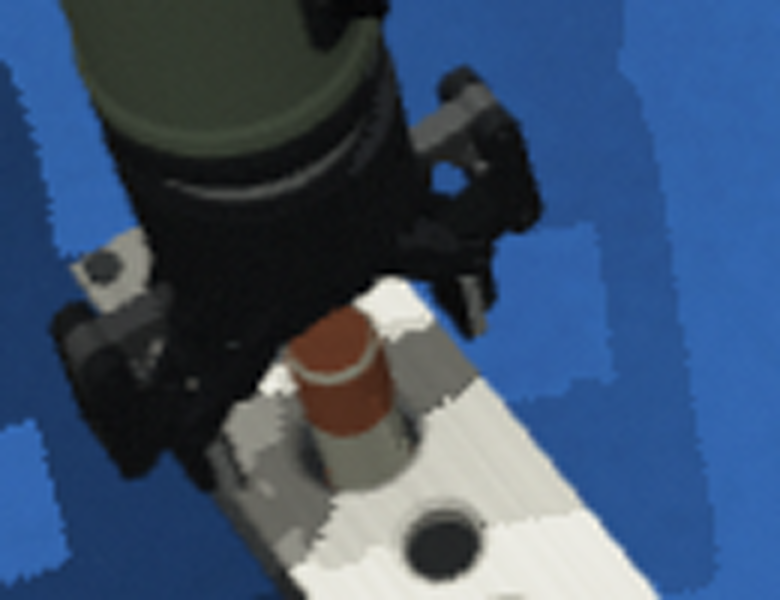

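It's released and standing. Retreating upward, then back toward −x (tool +x) to clear the view.

Request:
send_rows(
  commands=[
    {"jaw": 80, "x": 0, "y": 0, "z": -10, "ax": 0, "ay": 0, "az": 0},
    {"jaw": 80, "x": 0, "y": 0, "z": -30, "ax": 0, "ay": 0, "az": 0},
    {"jaw": 80, "x": 0, "y": 0, "z": -55, "ax": 0, "ay": 0, "az": 0},
    {"jaw": 80, "x": 0, "y": 0, "z": -80, "ax": 0, "ay": 0, "az": 0},
    {"jaw": 80, "x": 0, "y": 0, "z": -105, "ax": 0, "ay": 0, "az": 0},
    {"jaw": 80, "x": 0, "y": -20, "z": -130, "ax": 0, "ay": 0, "az": 0},
    {"jaw": 80, "x": 0, "y": -50, "z": -140, "ax": 0, "ay": 0, "az": 0},
    {"jaw": 80, "x": 0, "y": -80, "z": -140, "ax": 0, "ay": 0, "az": 0},
  ],
)

```text
time_s: 12.95
tcp_pos: [0.5319, -0.243, 0.2402]
tcp_rot: [-179.8, 0.3, -180.0]
contact_force: [-0.3, -0.4, -0.2]
gripper_width: 0.0801
```

Request:
send_rows(
  commands=[
    {"jaw": 80, "x": 0, "y": -40, "z": 0, "ax": 0, "ay": 0, "az": 0},
    {"jaw": 80, "x": 0, "y": -70, "z": 0, "ax": 0, "ay": 0, "az": 0},
    {"jaw": 80, "x": 0, "y": -80, "z": 0, "ax": 0, "ay": 0, "az": 0},
    {"jaw": 80, "x": 0, "y": -80, "z": 0, "ax": 0, "ay": 0, "az": 0},
    {"jaw": 80, "x": 0, "y": -80, "z": 0, "ax": 0, "ay": 0, "az": 0},
  ],
)

```text
time_s: 13.45
tcp_pos: [0.5302, -0.3206, 0.2361]
tcp_rot: [179.9, -0.0, 180.0]
contact_force: [0.0, 0.1, 0.4]
gripper_width: 0.08
```

```bash
python3 -c "
from h import *
snap('scene','pics/scene13.png');snap('top','pics/top13.png');to(.5303,-.1615,.25)
H=[(.5303,-.1615,.07,.020)]
overlay('pics/scene13.png',.5303,-.1615,.008,150,150,310,270,5,'pics/c18.png',H)
overlay('pics/top13.png',.5303,-.1615,.008,320,140,430,280,4,'pics/c19.png',H)
d=load('pics/top13.png');print(proj(d,[[.6382,.2134,.1],[.4865,.1905,.12]]))
"
```

```text
t 13.55 tcp [ 0.5304 -0.32    0.2361] [ 1.7996e+02 -1.0000e-02 -1.7994e+02] F [-0.39  0.86 -0.59] w 0.0799 q [ -39.1   17.5   82.1    0.    80.5 -129.2]
shift [-1.000e-01  1.585e+02 -1.380e+01] rot [ 0.04 -0.01  0.06]
[[178.36340523 149.86937304]
 [185.13408485 231.35975456]]
```

View pics/scene13.png

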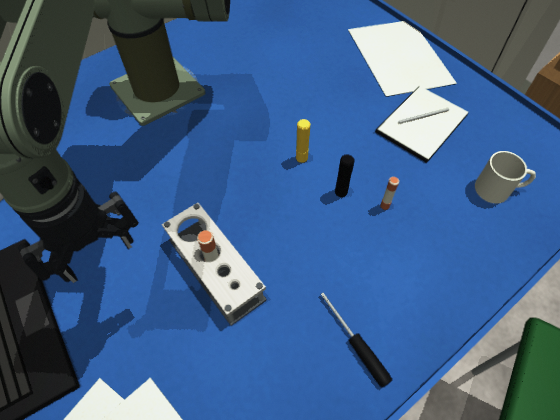

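View pics/c18.png

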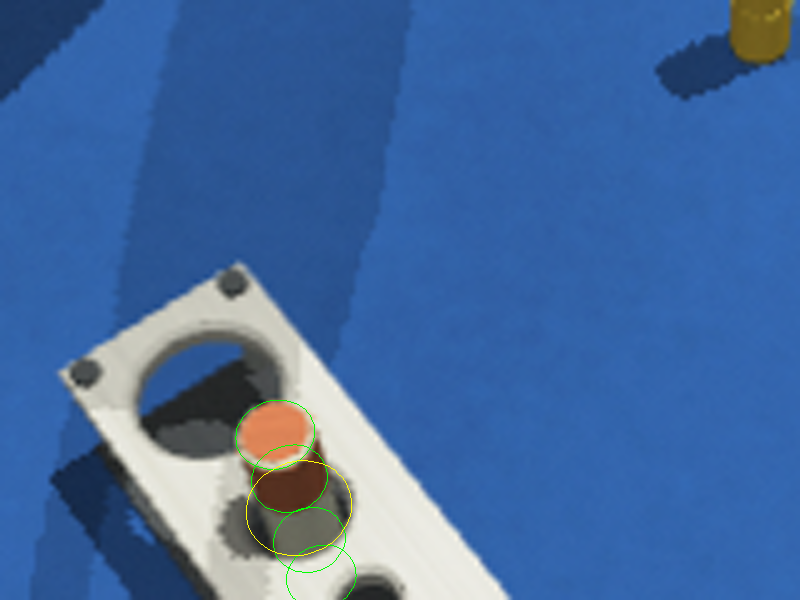

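View pics/c19.png

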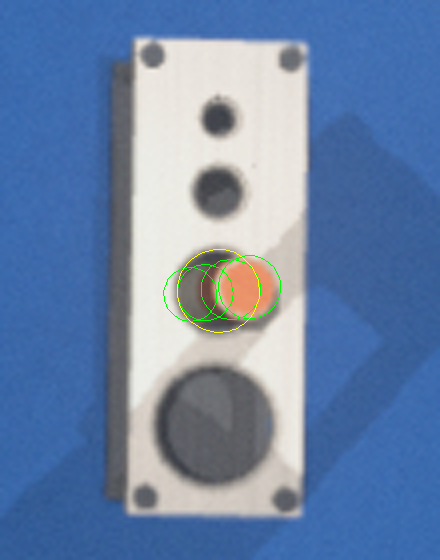

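The top ring at 128 mm matches in both views, so the fuse is upright and within about 2 mm of the hole's axis. The slim fuse at (391,192) is unmoved. Handing in.

```bash
python3 -c "
from h import *
print(arm.sign_off())"
```

```text
the job is handed in; nothing more can be done
None
```

The thick fuse now stands upright on the gauge's base in the 40 mm hole, released, and the job was handed in at about 13.6 s. The sign-off reports no verdict.

- **What I did:** I gripped the thick fuse and lowered it through the 58 mm hole until its foot was about 38 mm above the trolley. I drew it out, moved it 65 mm along the row and lowered it through the 40 mm hole, holding it until it touched the base. Then I released it and moved the arm clear.
- **Last checks:** In both cameras the fuse's top matched the expected position for a foot at 8 mm, to within about 2 mm. The slim fuse and the black and yellow look-alikes showed no movement, and the arm was clear with contact force near zero.
- **What went wrong:** The first move call was refused because some keys were missing, and nothing moved. One later move stopped 4–7 mm short of its target; I corrected that from the measured position before gripping. No check disagreed.

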